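Store the sample vial in its light-tight pot

TASK

Three capped sample vials stand loose on the bench (not in the rack) near a round metal vial pot and its black cover. Stand the red-capped one of these upright in the well of the pot without tipping it over, then put the black cover over it so that it sits level and fully down on the pot's shoulder, and let go. The cover must go on last, because it closes the well.

Things in the scene. Friction and masses are not known exactly. Their poses are not given: they have to be found in the camera images.
- vial_red_center (a point): Centre of the red-capped glass vial, 23 mm in diameter, 59 mm tall, standing upright on the bench at first; base 29.5 mm below this point, top 29.5 mm above; z up along the vial. Loose vials of the same shape with a black and a white cap stand nearby, places swapped at random. Vials in the wooden rack are not meant.
- pot_well (a point): Centre of the well floor in the aluminium pot, 8 mm above the bench, z up. Heavy, does not move. Round base 85 mm across, flat shoulder 22 mm above the bench; from it a collar, 45 mm outer diameter, rises to 28 mm above the bench. The well in the collar is 35 mm wide, 20 mm deep; a vial in it stands 39 mm out of the collar.
- cover_knob (a point): Centre of the black cover's knob, 68 mm above the cover's rim, z up. Loose upside-down cup, about 0.12 kg, rim down on the bench at first: 62 mm wide, inside 54 mm wide, 50 mm deep. Round knob 26 mm in diameter, 60 to 76 mm above the rim. Seated, the rim rests on the pot's shoulder round the collar, knob centre 82 mm above the well floor.
There are look-alikes about, which are no part of the job. Leave any orange look-alike of the part that bears cover_knob alone. What is shaped like the part that bears vial_red_center but blue is not meant.

How it is judged:
By the outcome, as a careful person would: the job done as asked, in the order asked, and still so for the second after the job is handed in, with the robot touching nothing.
It also fails if it takes over 50 s, if anything falls off the work surface, if the arm or the gripper's body presses on something with over 40 N, if the wrist force passes 120 N, or if a joint passes its speed limit or range.

ROBOT

A 6-joint arm with a two-finger parallel gripper is mounted at the origin on a cart in front of the work surface, level with it; the furniture and walls round the work are solid. World frame = base frame: x ahead of the robot, y to its left, z up, the work surface at z = 0. Lengths are in m, angles in rad, forces in N, time in s.
With the tool pointing down it reaches from about 0.35 to 0.975 m from the base axis. Payload 4.9 kg.
Tool frame: the origin (TCP) lies between the finger pads; the fingertips stand 17 mm ahead of it and the grasp point (between the pads) lies 2 mm behind it; z points along the fingers, y is the direction in which the jaws open and shut (so a half turn about z gives the same grasp; the last joint's range is limited). The gripper opens to 85 mm and grips with 20 to 120 N. Pads are 22 mm wide; open, the fingers measure 114 mm over their backs; the gripper's body (76 mm by 85 mm) begins 54 mm behind the grasp point. The pads swing forward as they close: fully open they stand 13 mm farther back than shut.
Start: joints at [-1.255, 0.053, 1.613, -0, 1.476, -0.119], TCP at [0.263, -0.567, 0.248] pointing down, gripper open.
Joint ranges: [-3.01, 3.01], [-1.01, 2.22], [0.06, 2.58], [-1.02, 4.17], [0.09, 2.62], [-3.14, 3.14]. Speed limits (rad/s): [2.57, 2.57, 3.14, 3.14, 3.14, 3.14].

INTERFACE

Orientations are given as a unit quaternion [w, x, y, z].
In Python, from plant import state, grab_frame, camera_model, job_done, find_in, silhouettes, landmark_of gives the robot as it stands.
- The arm moves only by the shell command python3 -m crank 'ROWS'. ROWS is JSON, a list of rows, each an object with "angular": the turn, a rotation vector about the tool's x, y, z each as a share of 5 degrees, from -1 to 1, a list of three; "delta_pos": the shift along the tool's x, y, z each as a share of 3 cm, from -1 to 1, a list of three; "gripper": the opening, from 0 (shut) to 1 (fully open). In form: [{"angular": [ax, ay, az], "delta_pos": [tx, ty, tz], "gripper": gripper}, ...]. A call has 1 to 12 rows; each row shifts and turns the commanded pose from where the row before left it, along the tool's axes as they then stand; what a row does not reach is not made up. A row lasts 1/8 s, in which the tool goes at most 62.5 mm and 10.7 degrees, less where a joint would pass 70% of its speed; a pose out of reach is approached as far as the arm can. A call with a number of a shift or a turn outside -1 to 1 is refused whole. A call with a gripper value outside its range is refused whole. The fingers move at their own pace and stop on an object; the grip force is fixed at half the most. Time passes only in rows, so rows that do not move let the fingers close. It gives the time, the measured TCP pose, the force and the opening at its end, in the units of the state.
- state(): the state, without advancing time (a new reading comes with each control period).
- grab_frame(name): name is "side" or "top" or "wrist"; returns the picture (400x640x3 uint8, red, green, blue); there is no depth.
- camera_model(name): a dict with "camera_matrix" (3x3 intrinsics, pixels), "rvec" (rotation vector, rad) and "tvec" (3), from world to camera coordinates, as OpenCV has them; the wrist camera has in their place "mount" (4x4, takes a point from camera to tool coordinates, whose origin is the TCP and whose axes are the flange's). Camera axes: x right, y down, z forward; pixel columns grow to the right and rows downward; lengths in m; the calibration is good to about 2 mm. A picture is of the moment at which its call begins: read the wrist's pose just before it. camera_model takes no time and is no camera call.
- job_done(): hands the job in, once; it reports no verdict.
Trained networks look in the newest picture that a camera, given by its name, has taken for a name from the list of things; names that differ only in an ending like _2 or _b are one class to them, and where a whole thing is asked for, a point or a joint stands for the part that bears it (a point fixed in the world has none). Each returns a list of dicts, best first, with "conf" (0 to 1); they miss things now and then, are a little off and sometimes report something else, mostly with a low value. They report only what shows in the picture. A call takes as long as a camera call. They do not tell look-alikes from the thing itself.
- find_in(camera, target): "bbox" ([left, top, right, bottom] in pixels, round what is visible of it).
- silhouettes(camera, target): "mask" (400x640 bool, what is visible of it) and "bbox" ([left, top, right, bottom] in pixels, round what is visible of it).
- landmark_of(camera, target): "pixel" ([column, row] in pixels: a listed point, or the origin of a listed thing).
The state is a dict: "time": time; "joint_pos": joint angles; "joint_vel": joint speeds; "joint_efforts": joint torques, N m; "tool_pos": TCP position; "tool_rot": TCP orientation; "contact_force": force on the tool from outside, world axes, zero at the start; "ft_torque": the same for the moment, N m; "gripper_width": opening from 0.0 (shut) to 1.0 (fully open).
Only numpy, scipy, OpenCV 4.12 (cv2) and the standard library are available. Lean on these libraries where they do the work, as an engineer would, in place of code of your own. Each camera call takes 0.05 s, during which the arm holds its last target.

## Working session

There is one attempt and no reset: what is moved stays moved. The work goes in short steps, Python scripts to look and compute and a shell command to move; the robot and the scene stay as the last step left them, time stands still between calls to the robot, and variables do not carry over. Pictures are saved under pics/ and viewed, and the job is handed in when it is done.

```bash
ls; mkdir -p pics
python3 - <<'E'
from plant import *
import cv2
s=state(); print({k:(v if not hasattr(v,'__len__') else [round(float(x),3) for x in v]) for k,v in s.items()})
for c in ["side","top","wrist"]:
    im=grab_frame(c); cv2.imwrite(f"pics/{c}0.png",im[:,:,::-1])
    m=camera_model(c); print(c,m)
    if c!="wrist":
      for t in ["vial_red_center","pot_well","cover_knob"]:
        print(t,[(d['conf'],d['pixel']) for d in landmark_of(c,t)])
E
```

```text
pics
{'time': 0.0, 'joint_pos': [-1.255, 0.053, 1.614, -0.0, 1.476, -0.119], 'joint_vel': [-0.0, 0.0, -0.002, 0.001, 0.0, 0.002], 'joint_efforts': [0.0, -39.368, -37.018, -0.0, 0.007, 0.0], 'tool_pos': [0.263, -0.566, 0.247], 'tool_rot': [-0.001, 0.976, 0.216, -0.0], 'contact_force': [0.474, -0.783, 0.574], 'ft_torque': [0.017, 0.001, 0.02], 'gripper_width': 0.9963565625726452}
side {'camera_matrix': array([[374.72065985,   0.        , 319.5391362 ],
       [  0.        , 374.72065985, 197.23158585],
       [  0.        ,   0.        ,   1.        ]]), 'rvec': array([ 0.0459259 , -2.70737573,  1.56296719]), 'tvec': array([0.50120668, 0.13051178, 0.73795501])}
vial_red_center [(0.67, [294.7, 241.4]), (0.6, [265.1, 237.6])]
pot_well [(0.92, [318.7, 213.7])]
cover_knob [(0.95, [350.3, 160.9]), (0.89, [348.1, 142.2]), (0.55, [294.1, 242.2])]
top {'camera_matrix': array([[500.45908059,   0.        , 325.42708499],
       [  0.        , 500.45908059, 199.30986374],
       [  0.        ,   0.        ,   1.        ]]), 'rvec': array([ 2.15465912, -2.19468341,  0.09106242]), 'tvec': array([-0.14638446,  0.53585798,  1.2348297 ])}
vial_red_center [(0.65, [269.8, 168.2]), (0.52, [270.7, 191.2])]
pot_well []
cover_knob [(0.8, [447.1, 234.0]), (0.7, [405.3, 239.5])]
wrist {'camera_matrix': array([[318.52576476,   0.        , 317.57255718],
       [  0.        , 318.52576476, 200.82811752],
       [  0.        ,   0.        ,   1.        ]]), 'mount': array([[-1.54842641e-03, -9.64970962e-01, -2.62352140e-01,
         6.63940503e-02],
       [ 9.99998610e-01, -1.33177833e-03, -1.00360087e-03,
         3.11050473e-04],
       [ 6.19050799e-04, -2.62353329e-01,  9.64971682e-01,
        -1.25458944e-01],
       [ 0.00000000e+00,  0.00000000e+00,  0.00000000e+00,
         1.00000000e+00]])}
```

View pics/side0.png

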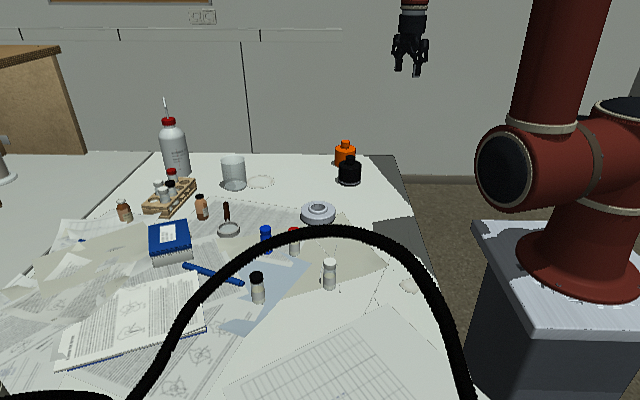

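View pics/top0.png

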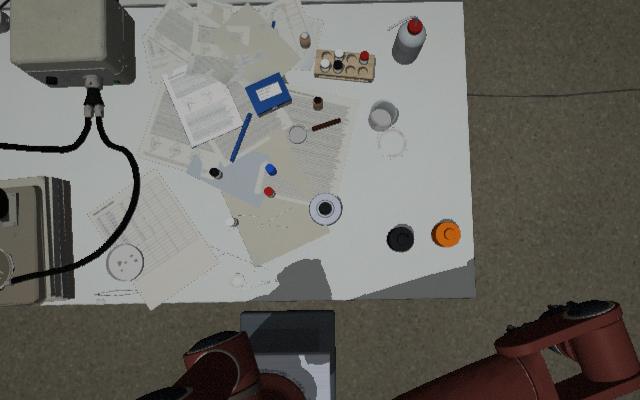

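View pics/wrist0.png

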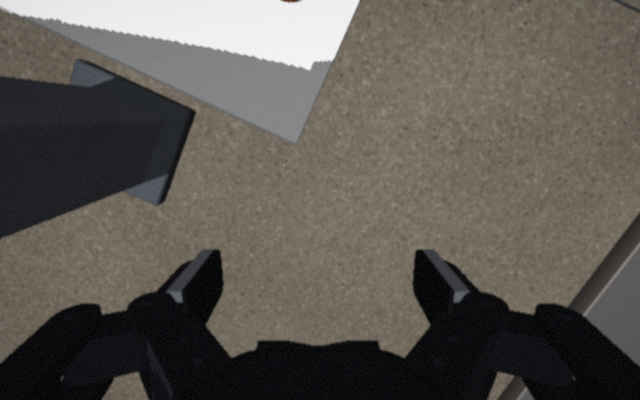

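```bash
cat > h.py <<'E'
import numpy as np, cv2
from plant import *
from scipy.spatial.transform import Rotation as R
def cam(c):
    m=camera_model(c); K=m['camera_matrix']
    if c=='wrist':
        s=state(); q=s['tool_rot']; Rt=R.from_quat([q[1],q[2],q[3],q[0]]).as_matrix()
        M=m['mount']; Rc=Rt@M[:3,:3]; o=Rt@M[:3,3]+np.array(s['tool_pos'])
        return K,Rc.T,o
    Rw,_=cv2.Rodrigues(m['rvec']); return K,Rw,-Rw.T@m['tvec']
def ray(c,p,C=None):
    K,Rw,o=C or cam(c); d=Rw.T@np.linalg.inv(K)@np.array([p[0],p[1],1.]); return o,d/np.linalg.norm(d)
def atz(c,p,z,C=None):
    o,d=ray(c,p,C); return o+d*(z-o[2])/d[2]
def tri(*obs):
    A=np.zeros((3,3));b=np.zeros(3)
    for c,p in obs:
        o,d=ray(c,p);P=np.eye(3)-np.outer(d,d);A+=P;b+=P@o
    X=np.linalg.solve(A,b)
    return X,[np.linalg.norm((np.eye(3)-np.outer(ray(c,p)[1],ray(c,p)[1]))@(X-ray(c,p)[0])) for c,p in obs]
def proj(c,X,C=None):
    K,Rw,o=C or cam(c); v=K@(Rw@(np.array(X)-o)); return v[:2]/v[2]
E
python3 - <<'E'
from h import *
print(cam('side')[2],cam('top')[2])
im=cv2.imread('pics/top0.png'); a=cv2.resize(im[150:270,200:360],None,fx=4,fy=4,interpolation=2)
im=cv2.imread('pics/side0.png'); b=cv2.resize(im[130:310,220:380],None,fx=3,fy=3,interpolation=2)
cv2.imwrite('pics/crop_t.png',a); cv2.imwrite('pics/crop_s.png',b)
print('red',tri(('top',(270.7,191.2)),('side',(294.7,241.4))))
print('redz',atz('top',(270.7,191.2),.0295),atz('side',(294.7,241.4),.0295))
print('knob',tri(('top',(405.3,239.5)),('side',(350.3,160.9))))
print('knobz',atz('top',(405.3,239.5),.068),atz('side',(350.3,160.9),.068))
print('pot',atz('side',(318.7,213.7),.008), atz('top',(325,208.5),.028))
E
```

```text
[0.48277052 0.59003303 0.48126157] [ 0.42300579 -0.16009096  1.27624981]
red (array([ 0.55413082, -0.01911638,  0.02535187]), [np.float64(0.0017614659295836913), np.float64(0.001761465929583724)])
redz [ 0.55546059 -0.01950641  0.0295    ] [ 0.55171834 -0.01337507  0.0295    ]
knob (array([ 0.42879213, -0.348618  ,  0.05529432]), [np.float64(0.0001830457365835139), np.float64(0.00018304573658348993)])
knobz [ 0.42855115 -0.34664418  0.068     ] [ 0.43057907 -0.32063704  0.068     ]
pot [ 0.50847344 -0.15175297  0.008     ] [ 0.50960695 -0.15474909  0.028     ]
```

View pics/crop_t.png

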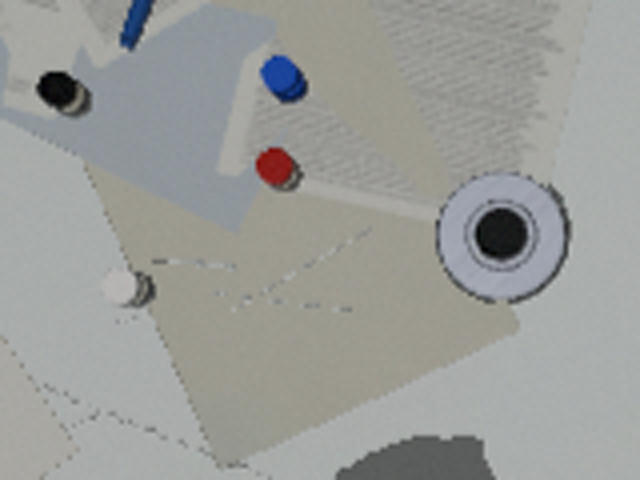

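View pics/crop_s.png

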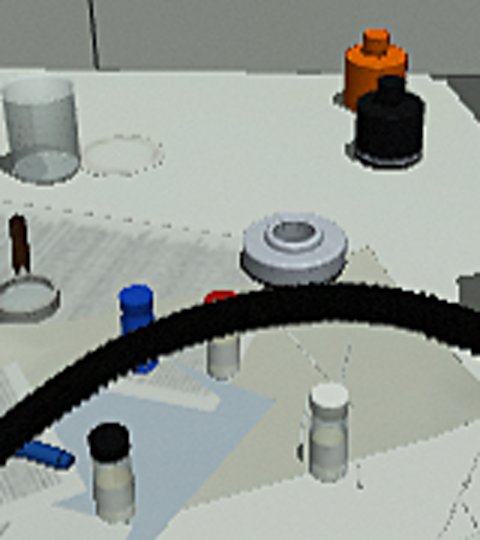

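The loose candidates in the top view are the red cap at (269,191), the all-blue look-alike at (271,169), the black cap at (214,173) and the white cap at (234,222). The red-capped vial in the rack at (364,56) is excluded. The enlarged crops confirm that the vial at (269,191) in the top view and (294,241) in the side view has a red cap, clear glass and stands loose, so it is the one meant. The black cover is at (400,238) and the orange look-alike at (446,234).

I'll turn the tool first so the jaws lie along world y, which keeps clear of the blue vial. Then I'll travel.

```bash
python3 -m crank '[{"angular":[0,0,1],"delta_pos":[0,0,0],"gripper":1},{"angular":[0,0,1],"delta_pos":[0,0,0],"gripper":1},{"angular":[0,0,1],"delta_pos":[0,0,0],"gripper":1},{"angular":[0,0,1],"delta_pos":[0,0,0],"gripper":1},{"angular":[0,0,1],"delta_pos":[0,0,0],"gripper":1},{"angular":[0,0,0],"delta_pos":[0.5,-0.95,0],"gripper":1},{"angular":[0,0,0],"delta_pos":[0.5,-0.95,0],"gripper":1},{"angular":[0,0,0],"delta_pos":[0.5,-0.95,0],"gripper":1},{"angular":[0,0,0],"delta_pos":[0.5,-0.95,0],"gripper":1},{"angular":[0,0,0],"delta_pos":[0.5,-0.95,0],"gripper":1},{"angular":[0,0,0],"delta_pos":[0.5,-0.95,0],"gripper":1},{"angular":[0,0,0],"delta_pos":[0,0,0],"gripper":1}]'
```

```text
time: 1.95
tool_pos: [0.3543, -0.3946, 0.2485]
tool_rot: [0.0, 1.0, 0.001, 0.0]
contact_force: [0.3, -0.7, 0.4]
gripper_width: 0.998
```

Run:
```python
from h import *
C=cam('wrist'); im=grab_frame('wrist'); cv2.imwrite('pics/w1.png',im[:,:,::-1])
for d in landmark_of('wrist','cover_knob'): print(d, atz('wrist',d['pixel'],.068,C))
for d in silhouettes('wrist','cover_knob'): print(d['conf'],d['bbox'])
```

```text
{'pixel': [379.5, 91.0], 'conf': 0.95} [ 0.44118889 -0.45106874  0.068     ]
{'pixel': [255.1, 99.2], 'conf': 0.7} [ 0.43411605 -0.33747137  0.068     ]
0.9 [339.5, 58.0, 407.5, 122.7]
0.69 [232.1, 66.4, 298.8, 138.0]
```

View pics/w1.png

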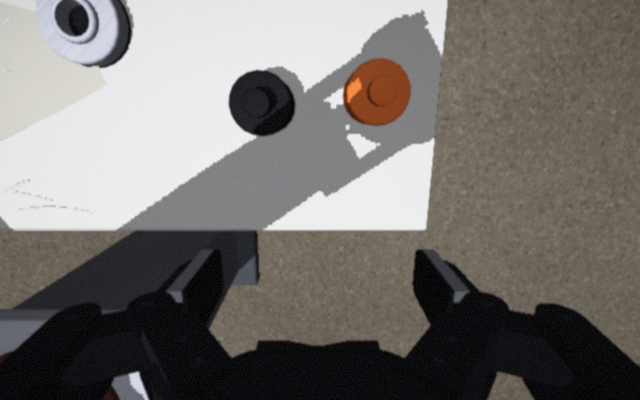

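```bash
python3 -m crank '[{"angular":[0,0,0],"delta_pos":[0.5,-0.95,0],"gripper":1},{"angular":[0,0,0],"delta_pos":[0.5,-0.95,0],"gripper":1},{"angular":[0,0,0],"delta_pos":[0.5,-0.95,0],"gripper":1},{"angular":[0,0,0],"delta_pos":[0.5,-0.95,0],"gripper":1},{"angular":[0,0,0],"delta_pos":[0.5,-0.95,0],"gripper":1},{"angular":[0,0,0],"delta_pos":[0.5,-0.95,0],"gripper":1},{"angular":[0,0,0],"delta_pos":[0.5,-0.95,0],"gripper":1},{"angular":[0,0,0],"delta_pos":[0.5,-0.95,0],"gripper":1},{"angular":[0,0,0],"delta_pos":[0.5,-0.95,0],"gripper":1},{"angular":[0,0,0],"delta_pos":[0,0,0],"gripper":1}]'
python3 - <<'E'
from h import *
C=cam('wrist'); im=grab_frame('wrist'); cv2.imwrite('pics/w2.png',im[:,:,::-1])
for t,z in [('vial_red_center',.0295),('pot_well',.008)]:
  for d in landmark_of('wrist',t): print(t,d, atz('wrist',d['pixel'],z,C))
  for d in silhouettes('wrist',t): print(d['conf'],d['bbox'])
E
```

```text
time: 3.35
tool_pos: [0.4895, -0.1393, 0.2483]
tool_rot: [0.0, 1.0, 0.0, -0.0]
contact_force: [0.1, -0.0, 0.4]
gripper_width: 1.002
vial_red_center {'pixel': [196.1, 116.1], 'conf': 0.86} [ 0.55417999 -0.0125097   0.0295    ]
vial_red_center {'pixel': [199.0, 58.5], 'conf': 0.59} [ 0.60976012 -0.02105872  0.0295    ]
vial_red_center {'pixel': [330.7, 153.9], 'conf': 0.23} [ 0.51463632 -0.15347349  0.0295    ]
0.84 [175.4, 102.2, 218.6, 127.0]
0.63 [175.3, 40.6, 220.6, 74.8]
pot_well {'pixel': [332.4, 155.6], 'conf': 0.64} [ 0.51010814 -0.1563104   0.008     ]
0.85 [297.0, 115.9, 367.7, 193.7]
```

View pics/w2.png

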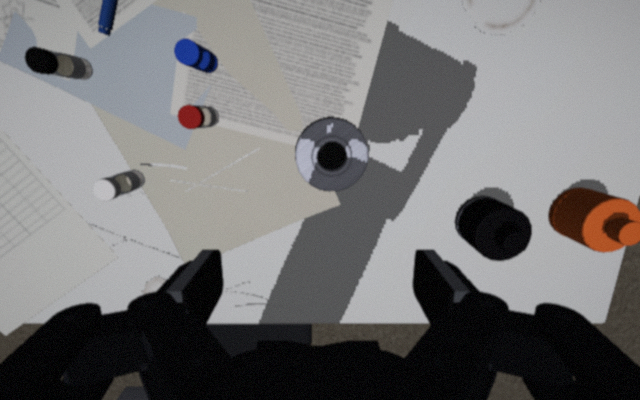

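The picture shows the red vial at (196,116), the blue at (197,55), the pot at (331,154) and the black cover at about (500,225). I'll go above the red vial and look closer.

```bash
python3 -m crank '[{"angular":[0,0,0],"delta_pos":[0.44,-0.82,0.5],"gripper":1},{"angular":[0,0,0],"delta_pos":[0.44,-0.82,0.5],"gripper":1},{"angular":[0,0,0],"delta_pos":[0.44,-0.82,0.5],"gripper":1},{"angular":[0,0,0],"delta_pos":[0.44,-0.82,0.5],"gripper":1},{"angular":[0,0,0],"delta_pos":[0.44,-0.82,0.5],"gripper":1},{"angular":[0,0,0],"delta_pos":[0,0,0.3],"gripper":1},{"angular":[0,0,0],"delta_pos":[0,0,0],"gripper":1}]'
python3 - <<'E'
from h import *
C=cam('wrist'); im=grab_frame('wrist'); cv2.imwrite('pics/w3.png',im[:,:,::-1])
for t,z in [('vial_red_center',.0295)]:
  for d in landmark_of('wrist',t): print(t,d, atz('wrist',d['pixel'],z,C))
  for d in silhouettes('wrist',t): print(d['conf'],d['bbox'])
hsv=cv2.cvtColor(im,cv2.COLOR_RGB2HSV)
m=((hsv[...,0]<8)|(hsv[...,0]>172))&(hsv[...,1]>150)&(hsv[...,2]>60)
n,l,st,ce=cv2.connectedComponentsWithStats(m.astype('uint8'))
for i in range(1,n):
  if st[i,4]>60: print(st[i],ce[i],atz('wrist',ce[i],.059,C))
E
```

```text
time: 4.47
tool_pos: [0.5543, -0.0176, 0.1634]
tool_rot: [0.0, 1.0, -0.001, -0.001]
contact_force: [-0.3, -0.5, -0.5]
gripper_width: 0.998
vial_red_center {'pixel': [319.1, 130.8], 'conf': 0.95} [ 0.60778991 -0.01904304  0.0295    ]
vial_red_center {'pixel': [314.6, 198.6], 'conf': 0.61} [ 0.55195866 -0.01510764  0.0295    ]
0.92 [306.0, 112.5, 337.1, 144.8]
[302 192  23  28 489] [312.90797546 205.03271984] [ 0.5548355 -0.0141298  0.059    ]
```

View pics/w3.png

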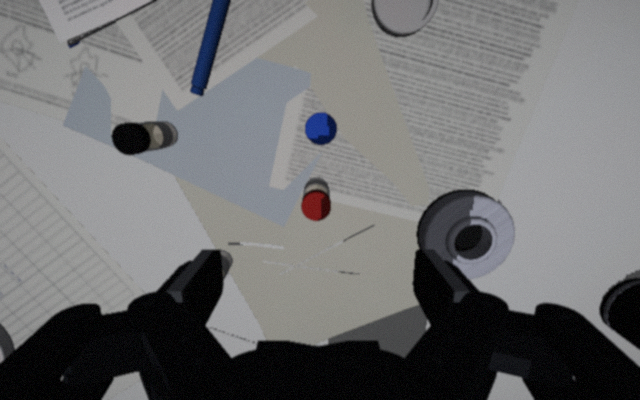

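```bash
python3 -m crank '[{"angular":[0,0,0],"delta_pos":[0,-0.05,1],"gripper":1},{"angular":[0,0,0],"delta_pos":[0,0,1],"gripper":1},{"angular":[0,0,0],"delta_pos":[0,0,1],"gripper":1},{"angular":[0,0,0],"delta_pos":[0,0,0.5],"gripper":1},{"angular":[0,0,0],"delta_pos":[0,0,0.5],"gripper":1},{"angular":[0,0,0],"delta_pos":[0,0,0],"gripper":1}]'
python3 - <<'E'
from h import *
im=grab_frame('wrist'); cv2.imwrite('pics/w4.png',im[:,:,::-1])
im=grab_frame('side'); cv2.imwrite('pics/s4.png',cv2.resize(im[130:310,220:380,::-1],None,fx=3,fy=3))
E
```

```text
time: 5.38
tool_pos: [0.5547, -0.0154, 0.0437]
tool_rot: [-0.0, 1.0, -0.001, -0.001]
contact_force: [-0.0, 0.1, 0.8]
gripper_width: 0.997
```

View pics/w4.png

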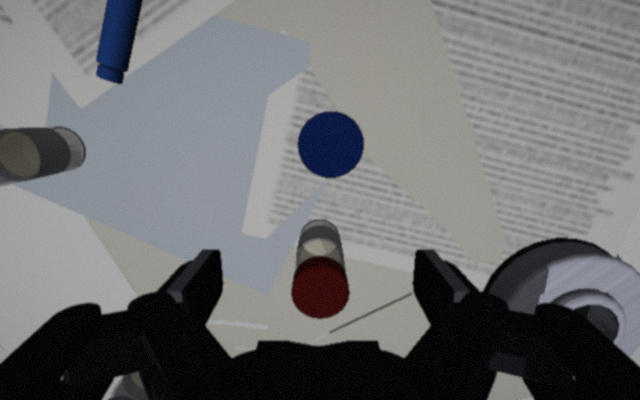

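View pics/s4.png

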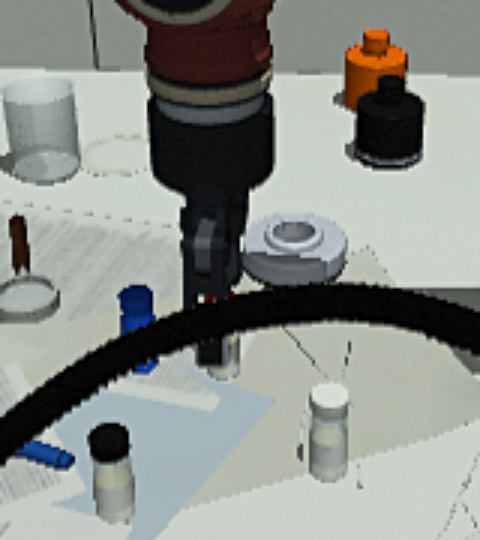

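The red cap at (320,288) lies midway between the fingers, and neither the blue vial nor the pot is in contact. I'll check its x offset before closing.

```bash
python3 - <<'E'
from h import *
C=cam('wrist'); print(atz('wrist',(320.5,288),.059,C),atz('wrist',(320,222),.0,C), proj('wrist',[.5547,-.0154,.059],C))
E
python3 -m crank '[{"angular":[0,0,0],"delta_pos":[0,0,0],"gripper":0},{"angular":[0,0,0],"delta_pos":[0,0,0],"gripper":0},{"angular":[0,0,0],"delta_pos":[0,0,0],"gripper":0},{"angular":[0,0,0],"delta_pos":[0,0,0],"gripper":0},{"angular":[0,0,0],"delta_pos":[0,0,0],"gripper":0},{"angular":[0,0,0],"delta_pos":[0,0,0],"gripper":0}]'
```

```text
[ 0.55646684 -0.01664965  0.059     ] [ 5.63547911e-01 -1.68841422e-02 -2.77555756e-17] [317.33183786 292.0168316 ]
time: 6.22
tool_pos: [0.5553, -0.0153, 0.0447]
tool_rot: [0.0, 1.0, -0.001, 0.0]
contact_force: [-0.5, -0.3, 1.8]
gripper_width: 0.248
```

```bash
python3 -m crank '[{"angular":[0,0,0],"delta_pos":[0,0,-0.3],"gripper":0},{"angular":[0,0,0],"delta_pos":[0,0,-0.6],"gripper":0},{"angular":[0,0,0],"delta_pos":[0,0,-0.8],"gripper":0},{"angular":[0,0,0],"delta_pos":[0,0,-0.6],"gripper":0},{"angular":[0,0,0],"delta_pos":[0,0,-0.3],"gripper":0},{"angular":[0,0,0],"delta_pos":[0,0,0],"gripper":0}]'
python3 - <<'E'
from h import *
C=cam('wrist')
im=grab_frame('wrist'); cv2.imwrite('pics/w5.png',im[:,:,::-1])
print(landmark_of('wrist','vial_red_center'))
for d in landmark_of('wrist','pot_well'): print(d,atz('wrist',d['pixel'],.008,C))
im=grab_frame('side'); cv2.imwrite('pics/s5.png',cv2.resize(im[130:310,220:380,::-1],None,fx=3,fy=3))
E
```

```text
time: 6.98
tool_pos: [0.5556, -0.0153, 0.1232]
tool_rot: [0.0, 1.0, -0.001, 0.001]
contact_force: [0.0, 0.5, 0.1]
gripper_width: 0.246
[{'pixel': [315.5, 261.0], 'conf': 0.61}]
{'pixel': [489.5, 254.2], 'conf': 0.61} [ 0.5109714  -0.15625826  0.008     ]
```

View pics/w5.png

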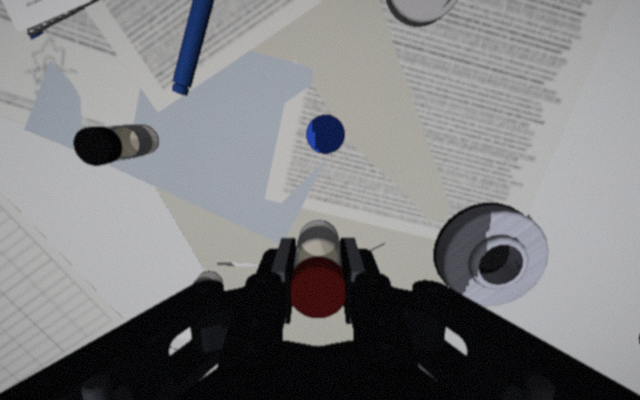

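View pics/s5.png

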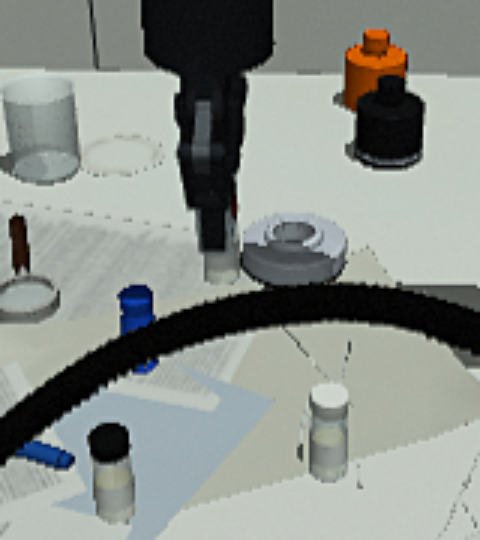

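The vial is held upright and clear of the bench: red cap at (318,288) in the wrist picture, pads either side. The pot well is at (497,256) there. I'll carry it over the pot.

```bash
python3 -m crank '[{"angular":[0,0,0],"delta_pos":[-0.15,0.45,0],"gripper":0},{"angular":[0,0,0],"delta_pos":[-0.26,0.8,0],"gripper":0},{"angular":[0,0,0],"delta_pos":[-0.26,0.8,0],"gripper":0},{"angular":[0,0,0],"delta_pos":[-0.26,0.8,0],"gripper":0},{"angular":[0,0,0],"delta_pos":[-0.26,0.8,0],"gripper":0},{"angular":[0,0,0],"delta_pos":[-0.2,0.65,0],"gripper":0},{"angular":[0,0,0],"delta_pos":[-0.12,0.35,0],"gripper":0},{"angular":[0,0,0],"delta_pos":[0,0,0],"gripper":0}]'
python3 - <<'E'
from h import *
C=cam('wrist')
im=grab_frame('wrist'); cv2.imwrite('pics/w6.png',im[:,:,::-1])
for d in landmark_of('wrist','pot_well'): print(d,atz('wrist',d['pixel'],.008,C))
for d in silhouettes('wrist','pot_well'): print(d['conf'],d['bbox'])
for z in (.1,.035): print(proj('wrist',[.51,-.1555,z],C))
im=grab_frame('side'); cv2.imwrite('pics/s6.png',cv2.resize(im[130:310,220:380,::-1],None,fx=3,fy=3))
E
```

```text
time: 8.18
tool_pos: [0.5092, -0.1553, 0.1221]
tool_rot: [-0.0, 1.0, -0.001, -0.0]
contact_force: [0.5, 0.3, -0.6]
gripper_width: 0.247
{'pixel': [319.4, 201.3], 'conf': 0.79} [ 0.51010648 -0.15674446  0.008     ]
0.98 [263.5, 143.8, 368.7, 240.5]
[317.80154409 250.02772091]
[317.80403823 211.67643242]
```

View pics/w6.png

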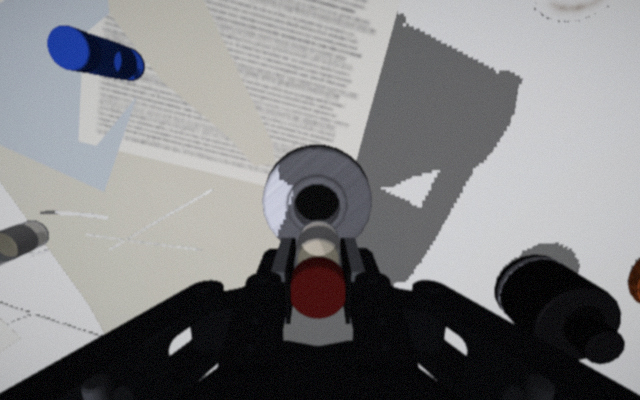

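View pics/s6.png

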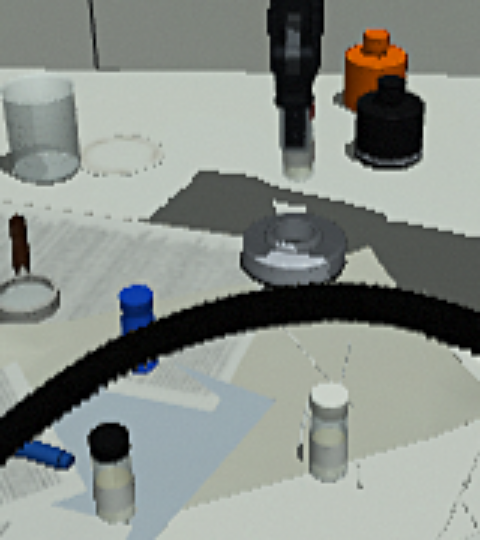

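Run:
```python
from h import *
C=cam('wrist'); im=cv2.imread('pics/w6.png'); big=cv2.resize(im[120:320,220:420],None,fx=3,fy=3,interpolation=cv2.INTER_CUBIC)
a=np.linspace(0,2*np.pi,80)
out=[]
for cx in (.510,.513):
  b=big.copy()
  for r,z,col in [(.0425,.022,(0,255,0)),(.0225,.028,(0,255,255)),(.0175,.028,(0,0,255))]:
    p=np.array([proj('wrist',[cx+r*np.cos(t),-.1555+r*np.sin(t),z],C) for t in a]); p=(p-[220,120]+.5)*3
    cv2.polylines(b,[p.astype(int).reshape(-1,1,2)],True,col,1)
  out.append(b[:390,100:500])
cv2.imwrite('pics/ov6.png',np.hstack(out))
im=cv2.imread('pics/top0.png');C=cam('top'); big=cv2.resize(im[180:240,295:355],None,fx=6,fy=6,interpolation=cv2.INTER_CUBIC)
out=[]
for cx in (.510,.513):
  b=big.copy()
  for r,z,col in [(.0425,.022,(0,255,0)),(.0225,.028,(0,255,255)),(.0175,.028,(0,0,255))]:
    p=np.array([proj('top',[cx+r*np.cos(t),-.1555+r*np.sin(t),z],C) for t in a]); p=(p-[295,180]+.5)*6
    cv2.polylines(b,[p.astype(int).reshape(-1,1,2)],True,col,1)
  out.append(b)
cv2.imwrite('pics/ov6t.png',np.hstack(out))
```

```text
(no output)
```

View pics/ov6.png

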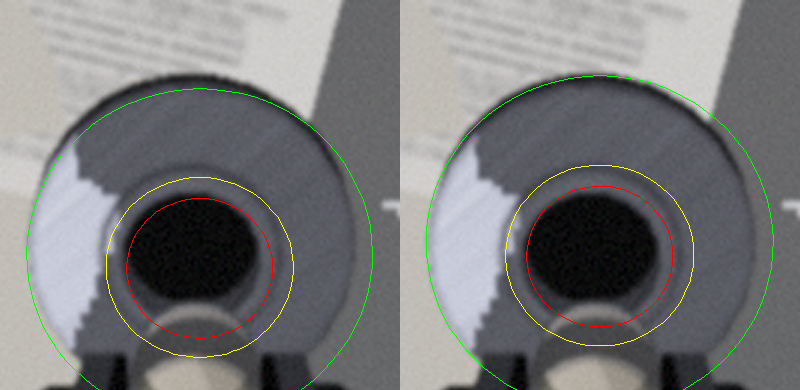

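View pics/ov6t.png

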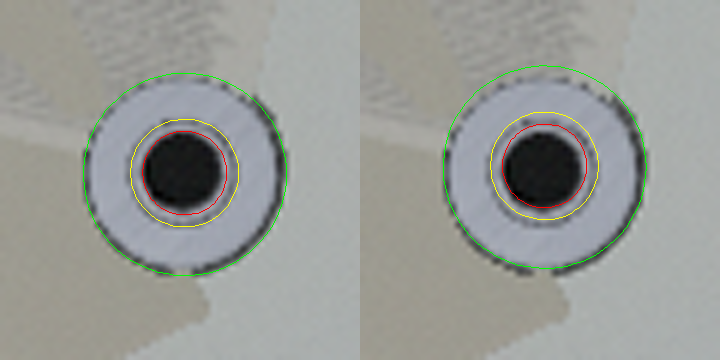

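Run:
```python
from h import *
C=cam('wrist'); im=cv2.imread('pics/w6.png'); big=cv2.resize(im[120:320,220:420],None,fx=3,fy=3,interpolation=cv2.INTER_CUBIC)
a=np.linspace(0,2*np.pi,80)
out=[]
for cx,cy in ((.510,-.1555),(.512,-.155)):
  b=big.copy()
  for r,z,col in [(.0425,.0,(0,255,0)),(.0225,.022,(0,255,255)),(.0175,.008,(0,0,255))]:
    p=np.array([proj('wrist',[cx+r*np.cos(t),cy+r*np.sin(t),z],C) for t in a]); p=(p-[220,120]+.5)*3
    cv2.polylines(b,[p.astype(int).reshape(-1,1,2)],True,col,1)
  out.append(b[:390,100:500])
cv2.imwrite('pics/ov7.png',np.hstack(out))
```

```text
(no output)
```

View pics/ov7.png

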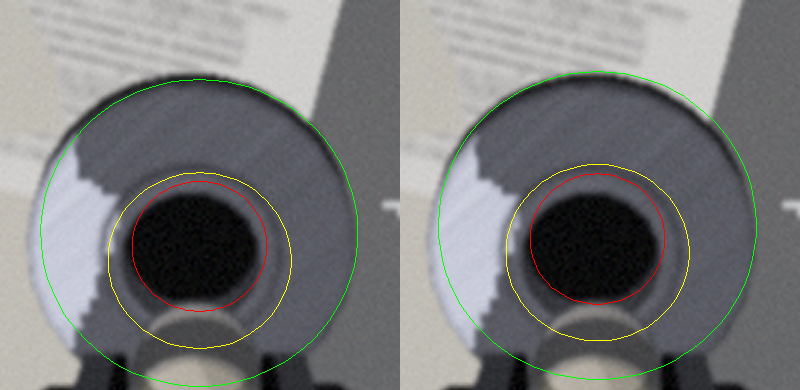

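The overlays put the pot centre at (0.510, -0.155) within about 1.5 mm, and the vial is in line with it. The well allows 6 mm each side, so I'll lower in steps and watch the force.

```bash
python3 -m crank '[{"angular":[0,0,0],"delta_pos":[0,0,0.6],"gripper":0},{"angular":[0,0,0],"delta_pos":[0,0,0.6],"gripper":0},{"angular":[0,0,0],"delta_pos":[0,0,0.4],"gripper":0},{"angular":[0,0,0],"delta_pos":[0,0,0.3],"gripper":0},{"angular":[0,0,0],"delta_pos":[0,0,0],"gripper":0}]'
python3 - <<'E'
from h import *
im=grab_frame('wrist'); a=cv2.resize(im[150:330,220:420,::-1],None,fx=2,fy=2)
im=grab_frame('side'); b=cv2.resize(im[170:260,270:370,::-1],None,fx=4,fy=4); cv2.imwrite('pics/s8.png',np.hstack([a,b]))
E
```

```text
time: 9.0
tool_pos: [0.509, -0.1544, 0.0642]
tool_rot: [-0.0, 1.0, -0.001, -0.001]
contact_force: [-0.1, 0.3, -0.9]
gripper_width: 0.248
```

View pics/s8.png

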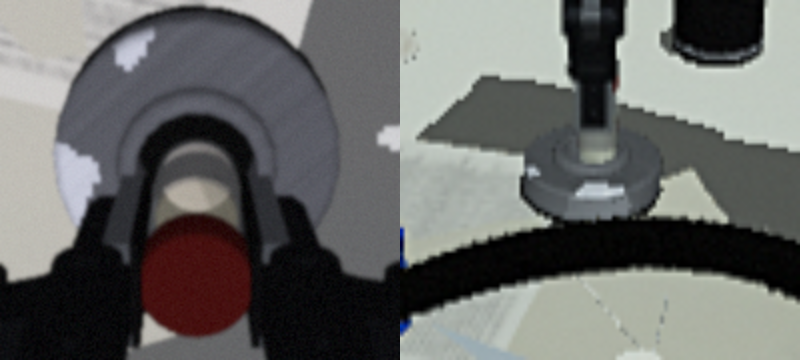

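The vial's base is inside the well with clearance all round, and no force shows. I'll lower the rest.

```bash
python3 -m crank '[{"angular":[0,0,0],"delta_pos":[0,0,0.2],"gripper":0},{"angular":[0,0,0],"delta_pos":[0,0,0.12],"gripper":0},{"angular":[0,0,0],"delta_pos":[0,0,0.06],"gripper":0},{"angular":[0,0,0],"delta_pos":[0,0,0],"gripper":0},{"angular":[0,0,0],"delta_pos":[0,0,0],"gripper":0}]'
```

```text
time: 9.72
tool_pos: [0.5097, -0.1547, 0.054]
tool_rot: [0.0, 1.0, -0.001, 0.0]
contact_force: [0.3, 0.5, -0.4]
gripper_width: 0.247
```

```bash
python3 -m crank '[{"angular":[0,0,0],"delta_pos":[0,0,0.04],"gripper":0},{"angular":[0,0,0],"delta_pos":[0,0,0],"gripper":0}]'; python3 -m crank '[{"angular":[0,0,0],"delta_pos":[0,0,0.04],"gripper":0},{"angular":[0,0,0],"delta_pos":[0,0,0],"gripper":0}]'
```

```text
time: 9.98
tool_pos: [0.5096, -0.1547, 0.0527]
tool_rot: [0.0, 1.0, -0.001, 0.0]
contact_force: [-0.7, -0.3, -0.6]
gripper_width: 0.251
time: 10.22
tool_pos: [0.5098, -0.1548, 0.0526]
tool_rot: [-0.0, 1.0, -0.001, -0.0]
contact_force: [-2.6, 1.1, 5.7]
gripper_width: 0.251
```

The vial has touched the well floor, with 5.7 N showing. I'll release it, rise straight up and look.

```bash
python3 -m crank '[{"angular":[0,0,0],"delta_pos":[0,0,0],"gripper":0.6},{"angular":[0,0,0],"delta_pos":[0,0,0],"gripper":0.6},{"angular":[0,0,0],"delta_pos":[0,0,0],"gripper":0.6},{"angular":[0,0,0],"delta_pos":[0,0,-0.4],"gripper":0.6},{"angular":[0,0,0],"delta_pos":[0,0,-0.8],"gripper":0.6},{"angular":[0,0,0],"delta_pos":[0,0,-1],"gripper":0.6},{"angular":[0,0,0],"delta_pos":[0,0,-1],"gripper":0.6},{"angular":[0,0,0],"delta_pos":[0,0,-0.5],"gripper":0.6},{"angular":[0,0,0],"delta_pos":[0,0,0],"gripper":0.6}]'
python3 - <<'E'
from h import *
C=cam('wrist')
im=grab_frame('wrist'); cv2.imwrite('pics/w9.png',im[:,:,::-1])
for d in landmark_of('wrist','cover_knob'): print(d,atz('wrist',d['pixel'],.068,C))
im=grab_frame('side'); cv2.imwrite('pics/s9.png',cv2.resize(im[130:260,270:400,::-1],None,fx=4,fy=4))
E
```

```text
time: 11.35
tool_pos: [0.5104, -0.155, 0.1641]
tool_rot: [0.001, 1.0, -0.001, 0.001]
contact_force: [1.0, -0.3, -0.8]
gripper_width: 0.599
{'pixel': [549.7, 300.8], 'conf': 0.72} [ 0.4346899  -0.33783636  0.068     ]
```

View pics/w9.png

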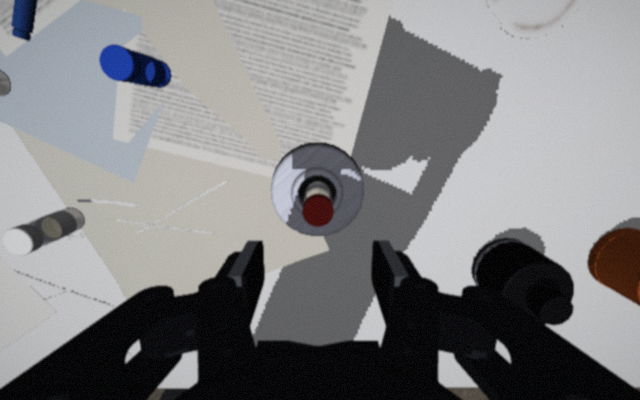

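View pics/s9.png

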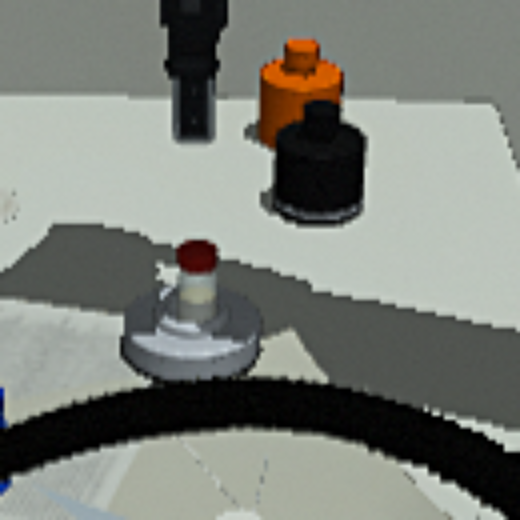

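The red-capped vial stands upright in the well: cap at (318,210) in the wrist picture, and upright in the side view. Next, the black cover at about (0.433, -0.34), with the orange one farther out at y of about -0.45.

```bash
python3 -m crank '[{"angular":[0,0,0],"delta_pos":[-0.2,0.5,0],"gripper":0.6},{"angular":[0,0,0],"delta_pos":[-0.38,0.9,0],"gripper":0.6},{"angular":[0,0,0],"delta_pos":[-0.38,0.9,0],"gripper":0.6},{"angular":[0,0,0],"delta_pos":[-0.38,0.9,0],"gripper":0.6},{"angular":[0,0,0],"delta_pos":[-0.38,0.9,0],"gripper":0.6},{"angular":[0,0,0],"delta_pos":[-0.38,0.9,0],"gripper":0.6},{"angular":[0,0,0],"delta_pos":[-0.38,0.9,0],"gripper":0.6},{"angular":[0,0,0],"delta_pos":[-0.1,0.25,0],"gripper":0.6},{"angular":[0,0,0],"delta_pos":[0,0,0],"gripper":0.6}]'
python3 - <<'E'
from h import *
C=cam('wrist')
im=grab_frame('wrist'); cv2.imwrite('pics/w10.png',im[:,:,::-1])
for d in landmark_of('wrist','cover_knob'): print(d,atz('wrist',d['pixel'],.068,C))
E
```

```text
time: 12.62
tool_pos: [0.4313, -0.3393, 0.1619]
tool_rot: [-0.001, 1.0, -0.001, -0.0]
contact_force: [1.2, -0.2, 0.1]
gripper_width: 0.6
{'pixel': [318.0, 209.3], 'conf': 0.91} [ 0.43178428 -0.33954503  0.068     ]
{'pixel': [475.9, 195.3], 'conf': 0.56} [ 0.44172834 -0.45164181  0.068     ]
```

View pics/w10.png

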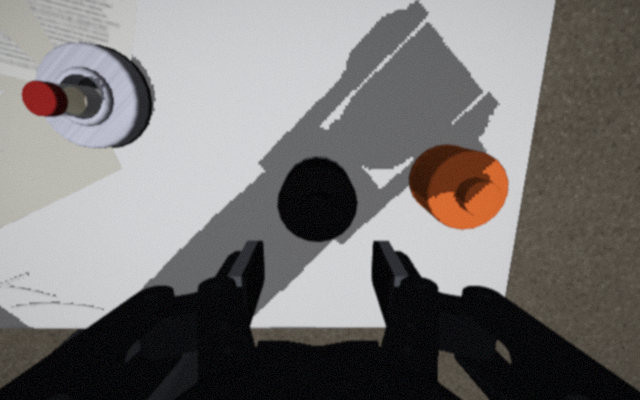

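Run:
```python
from h import *
C=cam('wrist')
im=cv2.imread('pics/w10.png'); c=cv2.resize(im[140:260,250:390],None,fx=4,fy=4,interpolation=2)
c=np.clip((c.astype(float)/60)**.6*255,0,255).astype('uint8')
a=np.linspace(0,2*np.pi,60)
for r,z,col in [(.013,.076,(0,0,255)),(.031,.0,(0,255,0)),(.031,.055,(255,255,0))]:
    p=np.array([proj('wrist',[.4318+r*np.cos(t),-.3395+r*np.sin(t),z],C) for t in a]); p=(p-[250,140]+.5)*4
    cv2.polylines(c,[p.astype(int).reshape(-1,1,2)],True,col,1)
cv2.imwrite('pics/ov10.png',c)
```

```text
(no output)
```

View pics/ov10.png

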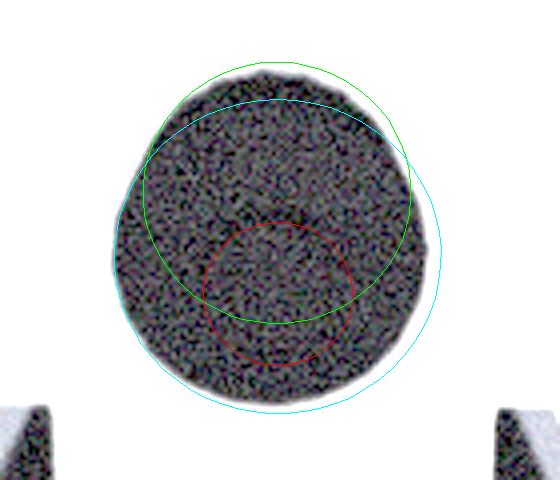

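The silhouette at (317,200) is centred between the fingers within about 1 mm. I'll descend so the fingertips stay just above the cup's top (z 0.060) round the knob.

```bash
python3 -m crank '[{"angular":[0,0,0],"delta_pos":[0.02,0,0.7],"gripper":0.6},{"angular":[0,0,0],"delta_pos":[0,0,0.8],"gripper":0.6},{"angular":[0,0,0],"delta_pos":[0,0,0.7],"gripper":0.6},{"angular":[0,0,0],"delta_pos":[0,0,0.5],"gripper":0.6},{"angular":[0,0,0],"delta_pos":[0,0,0],"gripper":0.6}]'
python3 - <<'E'
from h import *
im=grab_frame('side'); a=cv2.resize(im[120:200,300:400,::-1],None,fx=4,fy=4,interpolation=2)
im=grab_frame('wrist'); im=im[160:360,220:420,::-1]; b=cv2.resize(np.clip((im/90.)**.6*255,0,255).astype('uint8'),None,fx=1.6,fy=1.6); cv2.imwrite('pics/s11.png',np.hstack([a,b]))
E
```

```text
time: 13.35
tool_pos: [0.4321, -0.3379, 0.0802]
tool_rot: [-0.001, 1.0, -0.0, -0.001]
contact_force: [0.6, -0.6, -0.2]
gripper_width: 0.597
```

View pics/s11.png

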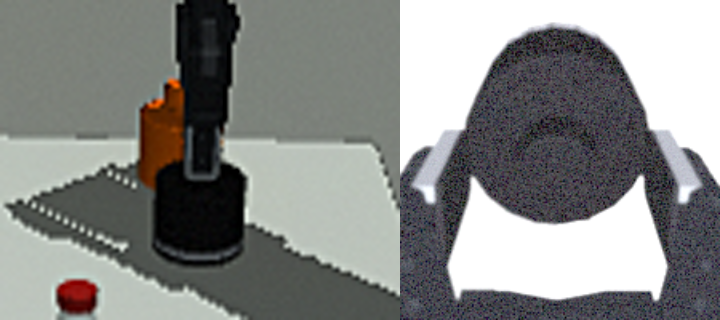

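Run:
```python
from h import *
C=cam('wrist'); im=grab_frame('wrist')
c=cv2.resize(im[150:350,220:420,::-1],None,fx=3,fy=3,interpolation=2)
c=cv2.GaussianBlur(c,(0,0),3); c=np.clip((c/50.)**.7*255,0,255).astype('uint8')
a=np.linspace(0,2*np.pi,60)
for r,z,col in [(.013,.076,(0,0,255)),(.013,.06,(0,255,255)),(.031,.0,(0,255,0))]:
    p=np.array([proj('wrist',[.4318+r*np.cos(t),-.3385+r*np.sin(t),z],C) for t in a]); p=(p-[220,150]+.5)*3
    cv2.polylines(c,[p.astype(int).reshape(-1,1,2)],True,col,1)
cv2.imwrite('pics/ov11.png',c)
```

```text
(no output)
```

View pics/ov11.png

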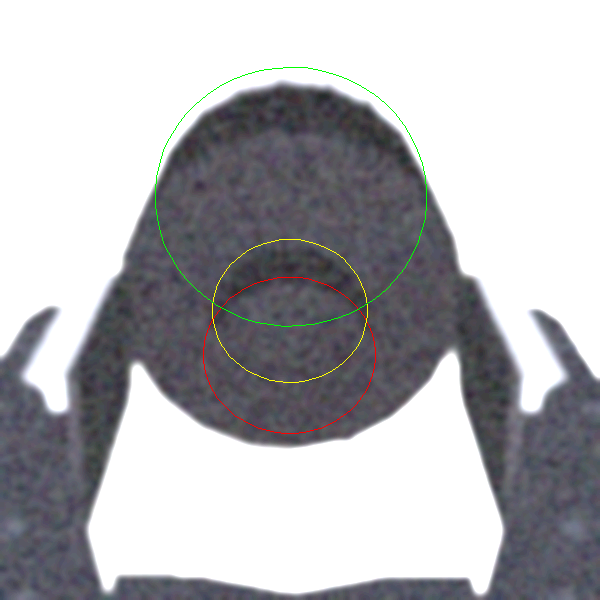

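The knob's wall shows as the dark arc between the modelled base and top circles, so the alignment is within about 1 mm. I'll grip.

```bash
python3 -m crank '[{"angular":[0,0,0],"delta_pos":[0,0,0.04],"gripper":0},{"angular":[0,0,0],"delta_pos":[0,0,0],"gripper":0},{"angular":[0,0,0],"delta_pos":[0,0,0],"gripper":0},{"angular":[0,0,0],"delta_pos":[0,0,0],"gripper":0},{"angular":[0,0,0],"delta_pos":[0,0,0],"gripper":0}]'
```

```text
time: 14.12
tool_pos: [0.433, -0.3394, 0.0814]
tool_rot: [0.0, 1.0, -0.001, 0.001]
contact_force: [-0.7, 3.0, 5.5]
gripper_width: 0.274
```

```bash
python3 -m crank '[{"angular":[0,0,0],"delta_pos":[0,0,-0.2],"gripper":0},{"angular":[0,0,0],"delta_pos":[0,0,-0.5],"gripper":0},{"angular":[0,0,0],"delta_pos":[0,0,-0.8],"gripper":0},{"angular":[0,0,0],"delta_pos":[0,0,-0.9],"gripper":0},{"angular":[0,0,0],"delta_pos":[0,0,-0.7],"gripper":0},{"angular":[0,0,0],"delta_pos":[0,0,-0.3],"gripper":0},{"angular":[0,0,0],"delta_pos":[0,0,0],"gripper":0}]'
python3 - <<'E'
from h import *
im=grab_frame('wrist'); cv2.imwrite('pics/w12.png',im[:,:,::-1])
im=grab_frame('side'); cv2.imwrite('pics/s12.png',cv2.resize(im[90:240,270:420,::-1],None,fx=4,fy=4))
E
```

```text
time: 15.0
tool_pos: [0.4327, -0.3393, 0.183]
tool_rot: [0.0, 1.0, -0.001, 0.0]
contact_force: [0.4, 1.0, -2.1]
gripper_width: 0.271
```

View pics/w12.png

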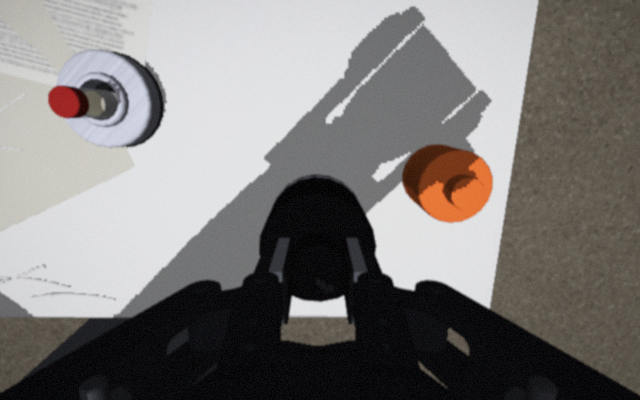

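View pics/s12.png

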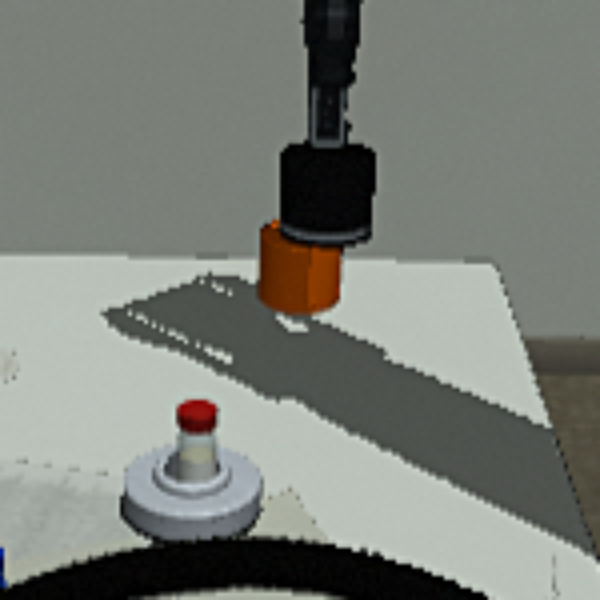

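Run:
```python
from h import *
C=cam('wrist')
grab_frame('wrist')
for d in silhouettes('wrist','pot_well')[:1]:
  print(d['conf'],d['bbox'])
for d in landmark_of('wrist','pot_well')[:1]: print(atz('wrist',d['pixel'],.008,C))
im=cv2.imread('pics/w12.png')
c=cv2.resize(im[30:170,30:190],None,fx=5,fy=5,interpolation=2)[:600]
a=np.linspace(0,2*np.pi,60)
for r,z,col in [(.0425,.0,(0,255,0)),(.0425,.022,(0,255,255)),(.0225,.022,(255,0,255)),(.0225,.028,(255,0,0))]:
    p=np.array([proj('wrist',[.5105+r*np.cos(t),-.155+r*np.sin(t),z],C) for t in a]); p=(p-[30,30]+.5)*5
    cv2.polylines(c,[p.astype(int).reshape(-1,1,2)],True,col,1)
cv2.imwrite('pics/ov12.png',c)
C=cam('top');im=grab_frame('top'); b=cv2.resize(im[170:250,285:365,::-1],None,fx=7,fy=7,interpolation=2)
for r,z,col in [(.0425,.0,(0,255,0)),(.0425,.022,(0,255,255)),(.0225,.022,(255,0,255)),(.0225,.028,(255,0,0))]:
    p=np.array([proj('top',[.5105+r*np.cos(t),-.155+r*np.sin(t),z],C) for t in a]); p=(p-[285,170]+.5)*7
    cv2.polylines(b,[p.astype(int).reshape(-1,1,2)],True,col,1)
cv2.imwrite('pics/ov12t.png',b)
```

```text
0.69 [53.8, 46.7, 163.2, 149.7]
[ 0.51154935 -0.15250363  0.008     ]
```

View pics/ov12.png

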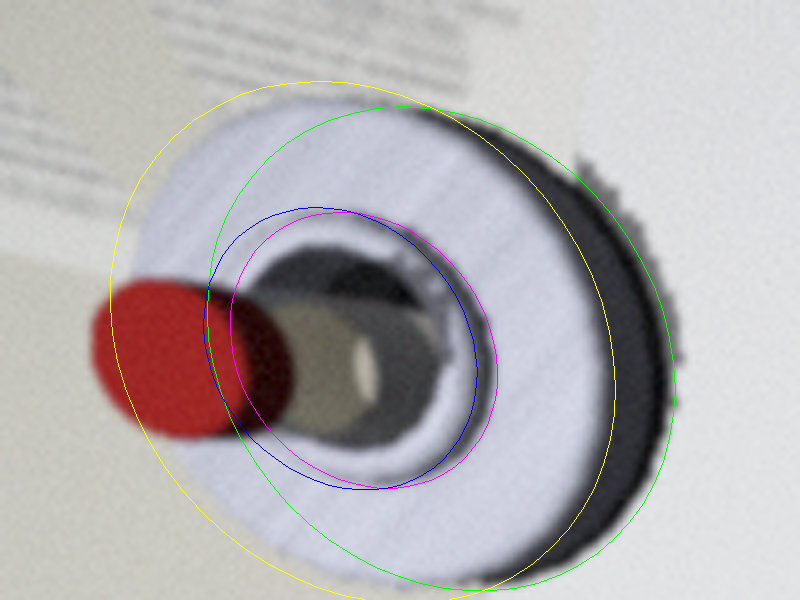

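View pics/ov12t.png

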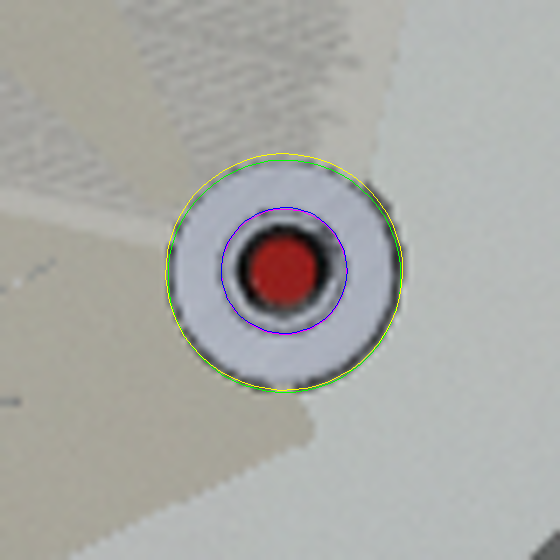

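The pot centre (0.510, -0.155) holds in both views, and the vial sits centred in the well: red cap in the middle of the dark ring in the top view. The cover is held level, so I'll carry it over the pot.

```bash
python3 -m crank '[{"angular":[0,0,0],"delta_pos":[0.2,-0.45,0],"gripper":0},{"angular":[0,0,0],"delta_pos":[0.36,-0.85,0],"gripper":0},{"angular":[0,0,0],"delta_pos":[0.36,-0.85,0],"gripper":0},{"angular":[0,0,0],"delta_pos":[0.36,-0.85,0],"gripper":0},{"angular":[0,0,0],"delta_pos":[0.36,-0.85,0],"gripper":0},{"angular":[0,0,0],"delta_pos":[0.36,-0.85,0],"gripper":0},{"angular":[0,0,0],"delta_pos":[0.36,-0.84,0],"gripper":0},{"angular":[0,0,0],"delta_pos":[0.24,-0.6,0],"gripper":0},{"angular":[0,0,0],"delta_pos":[0,0,0],"gripper":0},{"angular":[0,0,0],"delta_pos":[0,0,0],"gripper":0}]'
cat > ov.py <<'E'
from h import *
import sys
def ov(cx,cy,rimz,name):
  a=np.linspace(0,2*np.pi,80)
  Cs={c:cam(c) for c in ('wrist','side')}; o=[]
  for c,(u0,v0,w,h,f) in (('wrist',(220,110,200,240,2.5)),('side',(270,100,100,150,4))):
    im=grab_frame(c); b=cv2.resize(im[v0:v0+h,u0:u0+w,::-1],None,fx=f,fy=f,interpolation=2)
    if c=='wrist': b=np.clip((b/130.)**.6*255,0,255).astype('uint8')
    for r,z,col in [(.0425,.0,(0,255,0)),(.0225,.028,(255,0,255)),(.031,rimz,(0,0,255)),(.013,rimz+.076,(0,255,255))]:
      p=np.array([proj(c,[cx+r*np.cos(t),cy+r*np.sin(t),z],Cs[c]) for t in a]); p=(p-[u0,v0]+.5)*f
      cv2.polylines(b,[p.astype(int).reshape(-1,1,2)],True,col,1)
    o.append(b[:600,:400] if c=='side' else b[:600,:400+100])
  o=[cv2.resize(x,(390,int(x.shape[0]*390/x.shape[1]))) for x in o]; H=min(590,max(x.shape[0] for x in o))
  o=[cv2.copyMakeBorder(x[:H],0,H-min(H,x.shape[0]),0,0,cv2.BORDER_CONSTANT) for x in o]
  cv2.imwrite(name,np.hstack(o))
E
python3 -c "
from ov import *
s=state();print(s['tool_pos']);ov(.510,-.155,.102,'pics/o13.png')"
```

```text
time: 16.55
tool_pos: [0.5107, -0.1552, 0.1822]
tool_rot: [0.0, 1.0, -0.001, -0.0]
contact_force: [0.6, -1.5, -1.1]
gripper_width: 0.272
[ 0.51066564 -0.15524753  0.18224755]
```

View pics/o13.png

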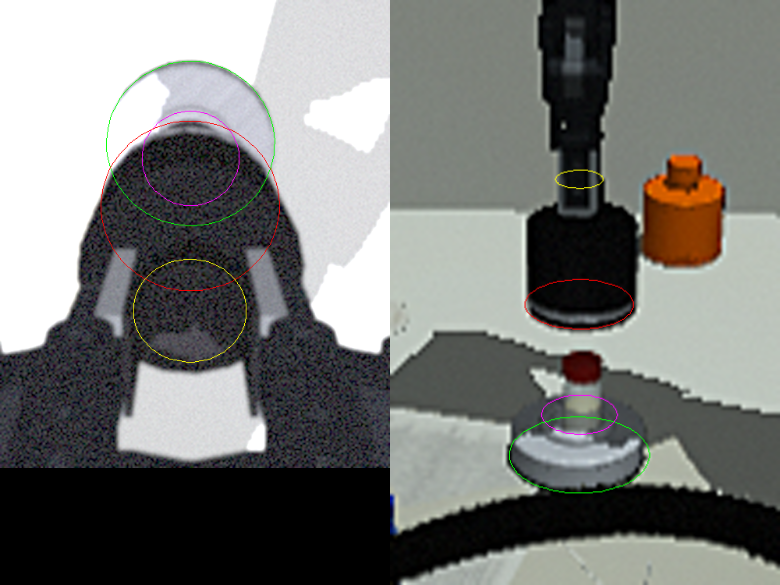

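Both views agree: cover centre and pot centre line up within about 1 mm (side columns 582 against 581). I'll lower in two stages: first to just above the collar, then gently.

```bash
python3 -m crank '[{"angular":[0,0,0],"delta_pos":[0,0,0.4],"gripper":0},{"angular":[0,0,0],"delta_pos":[0,0,0.6],"gripper":0},{"angular":[0,0,0],"delta_pos":[0,0,0.6],"gripper":0},{"angular":[0,0,0],"delta_pos":[0,0,0.4],"gripper":0},{"angular":[0,0,0],"delta_pos":[0,0,0.2],"gripper":0},{"angular":[0,0,0],"delta_pos":[0,0,0],"gripper":0}]'
python3 -c "
from ov import *
s=state();print(s['tool_pos'],s['contact_force']);ov(.510,-.155,s['tool_pos'][2]-.0814,'pics/o14.png')"
```

```text
time: 17.4
tool_pos: [0.5106, -0.1549, 0.1158]
tool_rot: [-0.0, 1.0, -0.001, -0.0]
contact_force: [0.0, -0.0, -1.1]
gripper_width: 0.273
[ 0.51063953 -0.15490032  0.11580704] [ 0.03970329 -0.04850381 -1.11077695]
```

View pics/o14.png

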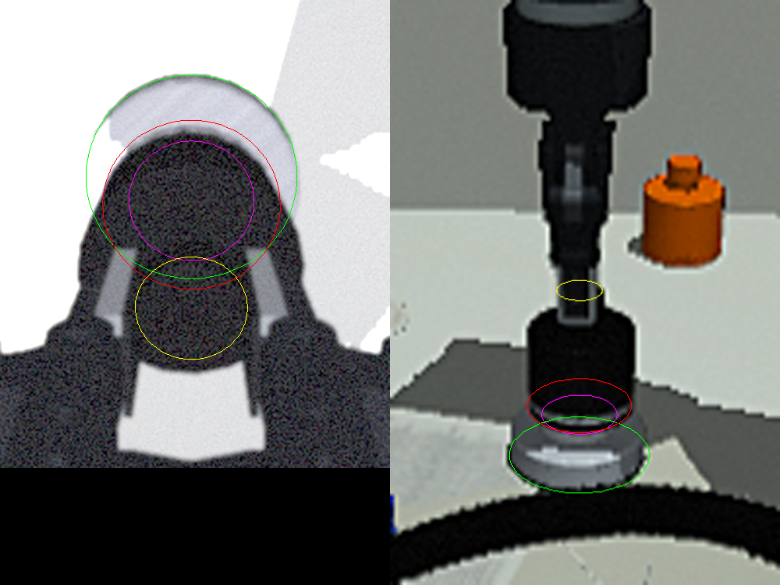

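```bash
python3 -m crank '[{"angular":[0,0,0],"delta_pos":[0.04,0,0.1],"gripper":0},{"angular":[0,0,0],"delta_pos":[0,0,0.12],"gripper":0},{"angular":[0,0,0],"delta_pos":[0,0,0.1],"gripper":0},{"angular":[0,0,0],"delta_pos":[0,0,0],"gripper":0},{"angular":[0,0,0],"delta_pos":[0,0,0],"gripper":0}]'
```

```text
time: 18.12
tool_pos: [0.512, -0.155, 0.1067]
tool_rot: [0.0, 1.0, -0.001, 0.0]
contact_force: [0.1, 0.3, -0.6]
gripper_width: 0.269
```

```bash
python3 -m crank '[{"angular":[0,0,0],"delta_pos":[0,0,0.05],"gripper":0},{"angular":[0,0,0],"delta_pos":[0,0,0],"gripper":0}]'
```

```text
time: 18.38
tool_pos: [0.5119, -0.155, 0.1051]
tool_rot: [-0.0, 1.0, -0.001, -0.0]
contact_force: [-0.1, -0.1, -1.1]
gripper_width: 0.27
```

The rim is now below the collar top (about 24 mm) with no force, so it is going round the collar.

```bash
python3 -m crank '[{"angular":[0,0,0],"delta_pos":[0,0,0.04],"gripper":0},{"angular":[0,0,0],"delta_pos":[0,0,0],"gripper":0}]'; python3 -m crank '[{"angular":[0,0,0],"delta_pos":[0,0,0.04],"gripper":0},{"angular":[0,0,0],"delta_pos":[0,0,0],"gripper":0}]'
```

```text
time: 18.62
tool_pos: [0.5119, -0.155, 0.1039]
tool_rot: [-0.0, 1.0, -0.001, -0.0]
contact_force: [-0.3, 0.4, -1.6]
gripper_width: 0.268
time: 18.88
tool_pos: [0.5119, -0.155, 0.1027]
tool_rot: [-0.0, 1.0, -0.001, -0.0]
contact_force: [0.4, -0.5, -1.0]
gripper_width: 0.27
```

```bash
python3 -m crank '[{"angular":[0,0,0],"delta_pos":[0,0,0.04],"gripper":0},{"angular":[0,0,0],"delta_pos":[0,0,0],"gripper":0}]'
```

```text
time: 19.12
tool_pos: [0.512, -0.155, 0.1016]
tool_rot: [-0.0, 1.0, -0.001, -0.0]
contact_force: [0.2, -1.0, -1.6]
gripper_width: 0.265
```

```bash
python3 -m crank '[{"angular":[0,0,0],"delta_pos":[0,0,0.04],"gripper":0},{"angular":[0,0,0],"delta_pos":[0,0,0],"gripper":0}]'
```

```text
time: 19.38
tool_pos: [0.5125, -0.155, 0.1015]
tool_rot: [-0.0, 1.0, -0.001, 0.0]
contact_force: [-2.0, 1.8, 5.8]
gripper_width: 0.27
```

Contact shows at 5.8 N at the expected height. I'll check the picture before letting go.

```bash
python3 -c "
from ov import *
ov(.510,-.155,.022,'pics/o15.png')"
```

```text
(no output)
```

View pics/o15.png

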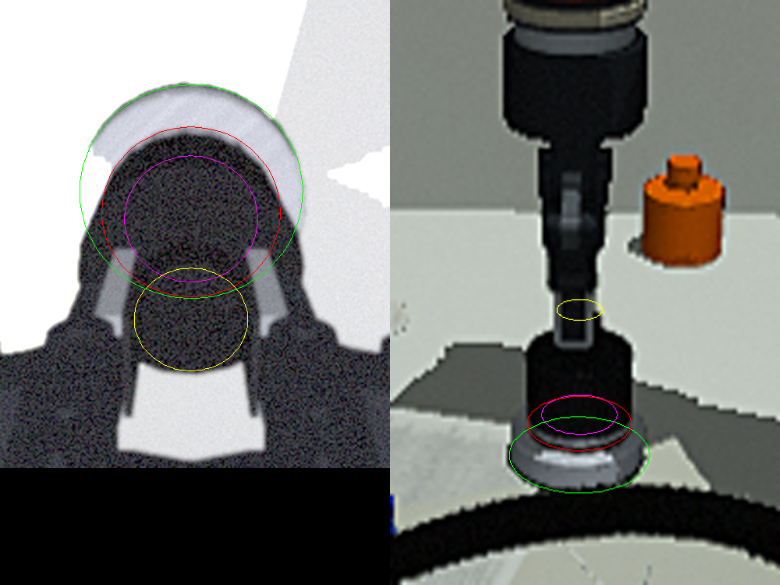

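The rim sits around the collar on the shoulder in the side view (columns 526-633 over pot columns 510-648). I'll release and rise.

```bash
python3 -m crank '[{"angular":[0,0,0],"delta_pos":[0,0,0],"gripper":0.6},{"angular":[0,0,0],"delta_pos":[0,0,0],"gripper":0.6},{"angular":[0,0,0],"delta_pos":[0,0,0],"gripper":0.6},{"angular":[0,0,0],"delta_pos":[0,0,-0.3],"gripper":0.6},{"angular":[0,0,0],"delta_pos":[0,0,-0.8],"gripper":0.6},{"angular":[0,0,0],"delta_pos":[0,0,-1],"gripper":0.6},{"angular":[0,0,0],"delta_pos":[0,0,-1],"gripper":0.6},{"angular":[0,0,0],"delta_pos":[0,0,-0.6],"gripper":0.6},{"angular":[0,0,0],"delta_pos":[0,0,0],"gripper":0.6},{"angular":[0,0,0],"delta_pos":[0,0,0],"gripper":0.6}]'
python3 - <<'E'
from h import *
im=grab_frame('side'); a=cv2.resize(im[130:230,270:370,::-1],None,fx=4,fy=4,interpolation=2)
im=grab_frame('wrist'); b=cv2.resize(np.clip((im[100:300,220:420,::-1]/130.)**.6*255,0,255).astype('uint8'),(400,400)); cv2.imwrite('pics/f1.png',np.hstack([a,b]))
im=grab_frame('top'); cv2.imwrite('pics/f2.png',im[:,:,::-1])
for c in('side','top'):
  print(c,[(d['conf'],d['pixel']) for d in (grab_frame(c) is not None and landmark_of(c,'cover_knob'))])
print('expected side',proj('side',[.51,-.155,.09]),'top',proj('top',[.51,-.155,.09]))
E
```

```text
time: 20.72
tool_pos: [0.5114, -0.1547, 0.21]
tool_rot: [-0.0, 1.0, -0.001, -0.001]
contact_force: [-0.3, -0.5, 0.6]
gripper_width: 0.601
side [(0.85, [319.2, 184.8]), (0.79, [343.5, 143.4])]
top [(0.79, [448.7, 234.2])]
expected side [318.08840538 182.08252205] top [324.95813368 206.52943156]
```

View pics/f1.png

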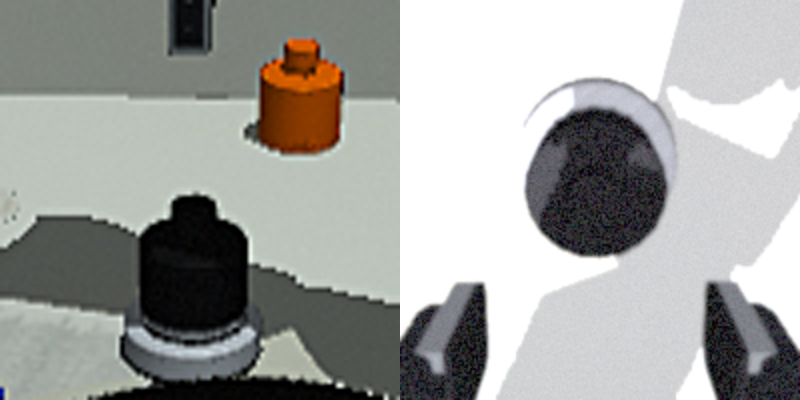

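View pics/f2.png

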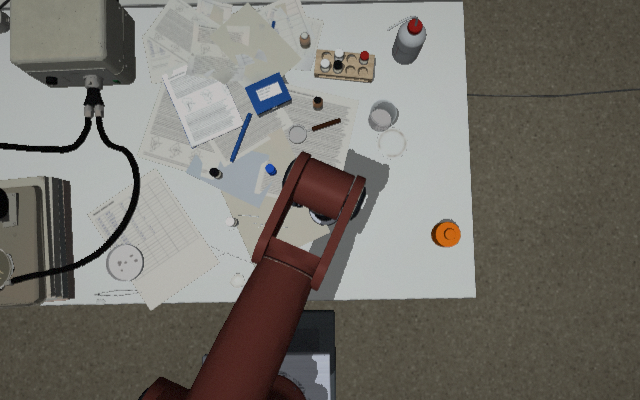

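Run:
```python
from h import *
im=grab_frame('side'); a=cv2.resize(im[175:230,290:350,::-1],None,fx=12,fy=10,interpolation=2)
cv2.imwrite('pics/f3.png',np.clip((a/200.)**.6*255,0,255).astype('uint8'))
```

```text
(no output)
```

View pics/f3.png

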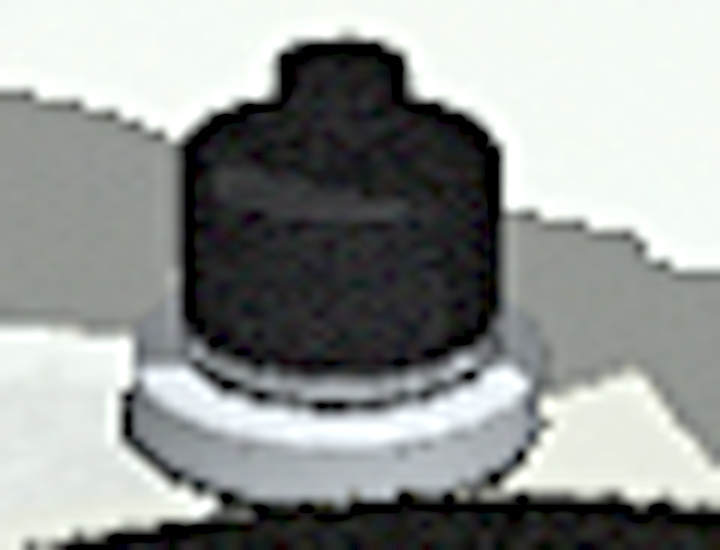

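The cover stands level: silver rim band with an even contact line on the shoulder all round, and vertical sides. The knob landmark at (319,185) matches the seated height. I'm handing it in.

```bash
python3 -c "
from plant import *
print(job_done()); print(state()['time'])"
```

```text
the job is handed in; nothing more can be done
None
the job is handed in; nothing more can be done
```

The red-capped vial from the bench stands in the pot's well with the black cover on top. I released both, and the gripper is about 10 cm clear. I handed the job in at about 21 s of the 50 s allowed, and it gave no verdict.

- **Vial:** it touched the well floor at 5.7 N. After I let go, it stood upright and centred in the well in the side, wrist and top views.
- **Cover:** it passed over the collar without resistance and met the shoulder at 5.8 N. Compared with the height where I gripped it on the bench, that is 20 to 22.5 mm higher, and a full seat is 22 mm.
- **Last pictures:** the side view shows the rim level with an even contact line on the shoulder. The knob is 2.7 pixels below its predicted seated position. The pot showed a similar offset in that camera, so I put it down to calibration.
- **Not confirmed or not in full agreement:** the arm hid the pot in the final top view, so there was no check from above. The wrist, top and side estimates of the pot and cover positions differed by up to about 3 mm, within the 4.5 mm cover clearance and the 6 mm vial clearance.

The orange and blue look-alikes were never gripped or moved.

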